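# Load a tube rack into the reader past its spring gate

### The arm

A 6-joint arm with a two-finger parallel gripper is mounted at the origin on the work surface. World frame = base frame: x ahead of the robot, y to its left, z up, the work surface at z = 0. Lengths are in mm, angles in rad, forces in N, time in s.
With the tool pointing down it reaches from about 400 to 925 mm from the base axis. Payload 12.5 kg.
Tool frame: the origin (TCP) lies midway between the tips of the shut fingers; the grasp point (between the pads) lies 19 mm behind it (env.grip_depth is the distance from the TCP to the grasp point, in mm); z points along the fingers, y is the line along which they close (so a half turn about z gives the same grasp; the last joint's range is limited). The gripper opens to 95 mm and grips with 3 to 60 N. Pads are 20 mm wide; open, the fingers measure 119 mm over their backs; the gripper's body (75 mm by 180 mm) begins 59 mm behind the grasp point.
Start: joints at [-0.106, 0.491, 1.559, -0, 1.092, -0.106], TCP at [625.017, 0.021, 214.661] pointing down, gripper open.
Joint ranges: [-3.1, 3.1], [-0.84, 2.19], [0.05, 2.79], [-1.13, 4.28], [0.06, 2.93], [-2.69, 2.69]. Speed limits (rad/s): [2.22, 2.22, 2.79, 3.14, 3.14, 3.14].

### API

Orientations are given as [roll, pitch, yaw] about the fixed x, y, z axes, in that order (R = Rz(yaw) Ry(pitch) Rx(roll)).
In Python, from cell import monitor, viewer, order, env gives the robot as it stands.
- The arm moves only by the tool move_arm, never from a script. Its argument "moves" is one flat list of numbers, 4 for each row, row after row: the shift along the tool's x, y, z normalised to -1 to 1, where 1 is 0.15 m, then the turn about the tool's z normalised to -1 to 1, where 1 is pi/2 rad. A call has 1 to 10 rows; each row shifts and turns the commanded pose from where the row before left it, along the tool's axes as they then stand; what a row does not reach is not made up. A row lasts 1/8 s, in which the tool goes at most 62.5 mm and 10.7 degrees, less where a joint would pass 70% of its speed; a pose out of reach is approached as far as the arm can. A call with a number of a shift or a turn outside -1 to 1 is refused whole. A call with a gripper value outside its range is refused whole. "claw" is the finger opening in mm, from 0 to 95.1, set as the call begins (left out, the last holds). The fingers move at their own pace and stop on an object; the grip force is fixed at half the most. Time passes only in rows, so rows that do not move let the fingers close. It gives the time, the measured TCP pose, the force, the opening and the grip force at its end, in the units of the state.
- monitor.state(): the state, without advancing time (a new reading comes with each control period).
- viewer.read_camera(name): name is "scene" or "side" or "wrist"; returns the picture (420x560x3 uint8, red, green, blue); there is no depth.
- viewer.camera_info(name): a dict with "K" (3x3 intrinsics, pixels), "dist_coeffs" ([k1, k2, p1, p2, k3] as OpenCV has them; the pictures are not rectified), "camera_from_world" (4x4, takes a point from world to camera coordinates). Camera axes: x right, y down, z forward; pixel columns grow to the right and rows downward; lengths in mm; the calibration is good to about 2 mm. A picture is of the moment at which its call begins: read the wrist's pose just before it. camera_info takes no time and is no camera call; for the wrist camera it gives the pose at the moment of the call.
- order.job_done(): hands the job in; it is judged then, once.
The state is a dict: "t": time; "joints": joint angles; "qvel": joint speeds; "tau": joint torques, N m; "eef_pos": TCP position; "tcp_rot": TCP orientation; "ft_force": force on the tool from outside, world axes, zero at the start; "moment": the same for the moment, N m; "opening": opening from 0.0 (shut) to 1.0 (fully open); "grip_force": force on a finger pad.
Only numpy, scipy, OpenCV 4.12 (cv2) and the standard library are available. Lean on these libraries where they do the work, as an engineer would, in place of code of your own. Each camera call takes 0.05 s, during which the arm holds its last target. There are 200 camera calls.

### The job

Load the green tube rack into the reader: with one finger press the blue paddle against the outside of the chute wall so that the orange gate swings up, and keep it held wide open while the other finger pushes the rack along the chute, past the gate, until it is fully home against the reader's back stop. Only then let go, so that the gate springs fully shut behind the rack. Just push the rack, never lift it; the gate must not come down on it or catch it, and leave the tip box, its lid, the marker and the bottle alone.

Things in the scene. Friction and masses are not known exactly. Their poses are not given: they have to be found in the camera images.
- loader: Fixed rack loader: grey plinth 365 x 128 x 10 mm with a straight chute of two aluminium walls leading into a low white reader (65 mm high). Origin on the bench, mid-width of the chute, in the plane of the gate. x runs along the chute in the pushing direction, y to the left, z up. Walls: inner faces at y = +/-39.5 mm, 6 mm thick, tops 56 mm above the bench; chute floor 10 mm above it.
- mouth (a point): Start of the straight chute walls, mid-width, on the chute floor; loader frame (-130, 0, 10) mm. A flared lead-in goes on to about x = -154 mm and the plinth to x = -165 mm.
- back_stop (a point): Foot of the reader's face that stops the rack, mid-width, on the chute floor; loader frame (72, 0, 10) mm.
- hinge (a point): Fixed point on the gate's hinge axis, above the middle of the left wall; loader frame (0, 42.5, 62) mm. The axis runs along the chute. Hinge knuckles stand on the left wall up to 66 mm above the bench. Orange gate blade, steel axle and blue paddle are one rigid part turning on this axis.
- gate (a joint): Gate angle, rad: 0 shut (blocks the rack), 1.36 paddle upright, 1.45 end stop. Above 1.15 the blade is clear over the rack. Wide open it stands up to 34 mm above the hinge axis; swinging, it reaches at most 44 mm right of it: a finger in the lane kept below y = -3 mm (loader frame) clears it. Let go, a spring shuts it: 0.055 N m shut, 0.12 N m open (3 to 6 N at the paddle).
- paddle (a point): Middle of the outer lower edge of the blue paddle, moves with the gate. The paddle is a flat plate 160 mm long, 4 mm thick, outside the left wall, from x = -140 to +20 mm (loader frame). Shut, it sticks out level to the left, 36 mm from the hinge axis. Pressed down and in to 1.36 rad it hangs upright: outer face 11 mm left of the hinge axis, lower edge 34 mm below it.
- blade (a point): Lower free corner of the orange gate blade, moves with the gate. The blade is 6 mm thick along the chute. Shut, it hangs into the left part of the lane, to 32 mm right of the hinge axis and 30 mm below it; pressing the paddle swings it up about the hinge axis.
- rack: Green rack of 12 capped tubes (white and yellow caps), loose in the chute: 58 mm along the chute (x), 76 mm across, 40 mm tall plus 3 mm caps, 0.15 to 0.31 kg. Origin: centre of underside, on the chute floor. Starts 20 to 55 mm short of the gate plane; push its plain rear plate (x = -29 mm). Home: origin 43 mm past the gate plane, rear face 14 mm past it.
- tip_box: Bystander: yellow pipette-tip box, 84 x 122 x 57 mm, to the right of the loader. Origin at the centre of its underside.
- tip_box_lid: Bystander: flat yellow lid of the tip box, 86 x 124 x 18 mm, lying on the bench to the right of the loader. Origin at the centre of its underside.
- marker: Bystander: black and blue marker pen, 130 mm long, 11 mm thick, lying on the bench left of the loader, along its own x. Origin at the middle of its underside.
- reagent: Bystander: small amber bottle, 42 mm across, 75 mm tall, standing left of the loader. Origin at the centre of its underside.

How it is judged (in metres and radians):
On the way, in this order (a step that is already met when the one before it is completed fails the run):
1. the gate is raised clear while the rack is still wholly in front of it (value of joint gate above 1.12 rad and x of rack in the frame of loader below -0.032 m), for 0.1 s.
2. the rack is half way past the gate, the gate held open (value of joint gate above 1.12 rad and x of rack in the frame of loader above -0.003 m), for 0.05 s.
3. the rack is fully home with the gate still held open (value of joint gate above 1.12 rad and x of rack in the frame of loader above 0.038 m), for 0.05 s.
At the end, for the whole second after the job is handed in: The rack stands flat on the chute floor, at rest, within 6 mm of fully home against the back stop, and the gate has sprung fully shut (within 0.06 rad) behind it (x of rack in the frame of loader above 0.037 m and z of rack in the frame of loader below 0.013 m and angle between rack's own z axis and vertical below 0.06 rad and value of joint gate below 0.06 rad and linear speed of rack below 0.01 m/s); the robot touches nothing.
It fails at once if the rack is lifted more than 10 mm off the chute floor (z of rack in the frame of loader above 0.02 m).
It fails at once if the rack is tipped more than about 17 degrees (angle between rack's own z axis and vertical above 0.3 rad).
It fails at once if the gate comes down on the rack or the rack runs into the gate (more than 1 N) (contact force between gate and rack above 1 N).
It fails at once if the tip box, its lid, the marker or the bottle is moved more than 15 mm (distance of any of tip_box, tip_box_lid, marker, reagent from where it was at the start of the episode above 0.015 m).
It also fails if it takes over 42 s, if anything falls off the work surface, if the arm or the gripper's body presses on something with over 40 N, if the wrist force passes 120 N, or if a joint passes its speed limit or range.

## Working session

There is one attempt and no reset: what is moved stays moved. The work goes in short steps, Python scripts to look and compute and a tool call to move; the robot and the scene stay as the last step left them, time stands still between calls to the robot, and variables do not carry over. Pictures are saved under pics/ and viewed, at most 10 in all, crops included, and the job is handed in when it is done.

Besides the shell and the picture viewer there is one more tool, called by a JSON object that holds its "method" and its "body". move_arm: Moves the arm, as the interface text tells. Scaled input: -1 to 1 covers 0.15 m each way for a shift and pi/2 rad each way for a turn. Its arguments: {"type":"object","properties":{"moves":{"type":"array"},"claw":{"type":"number"}},"required":["moves"]}

```bash
ls; mkdir -p pics; python3 - <<'E'
from cell import monitor, viewer
import cv2,numpy as np
for n in ["scene","side"]:
    im=viewer.read_camera(n); cv2.imwrite(f"pics/{n}0.png",im[:,:,::-1])
    i=viewer.camera_info(n); print(n,np.round(i["K"],1).tolist(),i["dist_coeffs"],np.round(i["camera_from_world"],3).tolist())
s=monitor.state();print(s)
E
```

```text
pics
scene [[446.8, 0.0, 274.0], [0.0, 446.8, 209.8], [0.0, 0.0, 1.0]] [-0.0891181  0.         0.         0.         0.       ] [[0.48, 0.877, -0.006, -283.028], [0.575, -0.32, -0.753, -263.306], [-0.662, 0.358, -0.658, 1299.72], [0.0, 0.0, 0.0, 1.0]]
side [[394.0, 0.0, 276.0], [0.0, 394.0, 213.0], [0.0, 0.0, 1.0]] [-0.020395  0.        0.        0.        0.      ] [[-0.762, -0.647, 0.013, 442.916], [-0.376, 0.426, -0.823, 260.271], [0.527, -0.632, -0.568, 495.238], [0.0, 0.0, 0.0, 1.0]]
{'t': 0.1, 'joints': array([-1.05628718e-01,  4.91488497e-01,  1.55942170e+00, -1.65850599e-05,
        1.09170552e+00, -1.05594887e-01]), 'qvel': array([-0.00175059, -0.00112945, -0.00061309, -0.00061768,  0.00150818,
        0.0015809 ]), 'tau': array([ 2.47082615e-03, -6.13621187e+01, -2.58604574e+01,  6.93451893e-02,
        4.70101309e-02, -2.07912552e-05]), 'eef_pos': array([6.24766605e+02, 2.54962994e-02, 2.14115455e+02]), 'tcp_rot': array([-3.14057373e+00, -9.32024193e-05,  1.57077010e+00]), 'ft_force': array([-0.25313404, -0.27152687,  1.12107515]), 'moment': array([-0.02712734,  0.06978495, -0.00196981]), 'grip_force': 0.0, 'opening': 1.0012447168522978}
```

View pics/scene0.png

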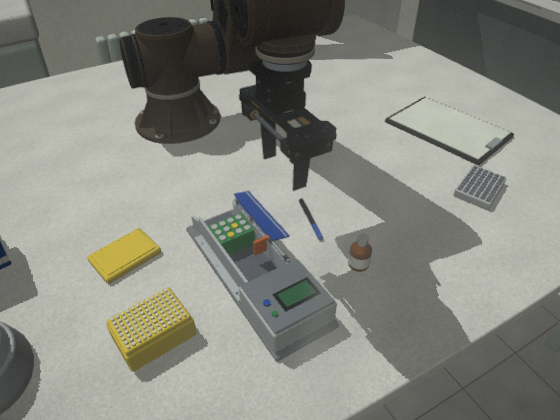

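View pics/side0.png

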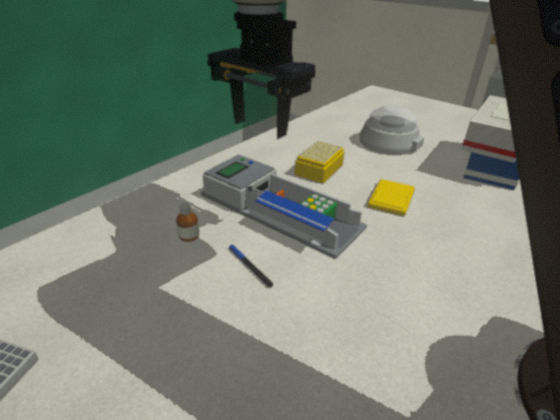

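The loader lies across the view ahead of the robot. In the scene image its mouth is near (200,215) and the reader near (300,300), with the blue paddle on its left from (237,193) to (287,237). I'll enlarge both views and extract the paddle corners.

```bash
cat > h.py <<'E'
from cell import monitor, viewer
import cv2,numpy as np
def cam(n):
    i=viewer.camera_info(n); return np.array(i["K"]),np.array(i["dist_coeffs"]),np.array(i["camera_from_world"])
def ray(c,uv):
    K,d,T=c; p=cv2.undistortPoints(np.array([[uv]],float),K,d)[0,0]
    R=T[:3,:3]; return -R.T@T[:3,3], R.T@np.array([p[0],p[1],1])
def onz(c,uv,z):
    o,d=ray(c,uv); return o+d*(z-o[2])/d[2]
def proj(c,P):
    K,d,T=c; return cv2.projectPoints(np.atleast_2d(P).astype(float),cv2.Rodrigues(T[:3,:3])[0],T[:3,3],K,d)[0][:,0]
def two(c1,u1,c2,u2):
    o1,d1=ray(c1,u1);o2,d2=ray(c2,u2)
    s=np.linalg.lstsq(np.c_[d1,-d2],o2-o1,rcond=None)[0]
    a=o1+d1*s[0];b=o2+d2*s[1]; return (a+b)/2,np.linalg.norm(a-b)
E
python3 - <<'E'
from h import *
crops=[]
for n,(x,y,w,h) in dict(scene=(180,180,160,180),side=(190,140,190,120)).items():
    im=cv2.imread(f"pics/{n}0.png"); hsv=cv2.cvtColor(im,cv2.COLOR_BGR2HSV)
    m=cv2.inRange(hsv,(105,140,50),(130,255,255)); 
    cs=max([c for c in cv2.findContours(m,0,2)[0]],key=cv2.contourArea)
    print(n,cv2.contourArea(cs),cv2.approxPolyDP(cs,2,True)[:,0].tolist())
    s=min(400/w,560/h); crops.append(cv2.resize(im[y:y+h,x:x+w],None,fx=s,fy=s,interpolation=cv2.INTER_CUBIC)); print(s)
H=max(c.shape[0] for c in crops)
cv2.imwrite("pics/crop.png",np.hstack([np.pad(c,((0,H-c.shape[0]),(0,0),(0,0))) for c in crops]))
E
```

```text
scene 496.5 [[235, 194], [264, 228], [263, 230], [274, 239], [283, 236], [245, 194], [244, 196], [240, 193], [239, 197]]
2.5
side 570.0 [[260, 196], [325, 225], [332, 219], [266, 191]]
2.1052631578947367
```

View pics/crop.png

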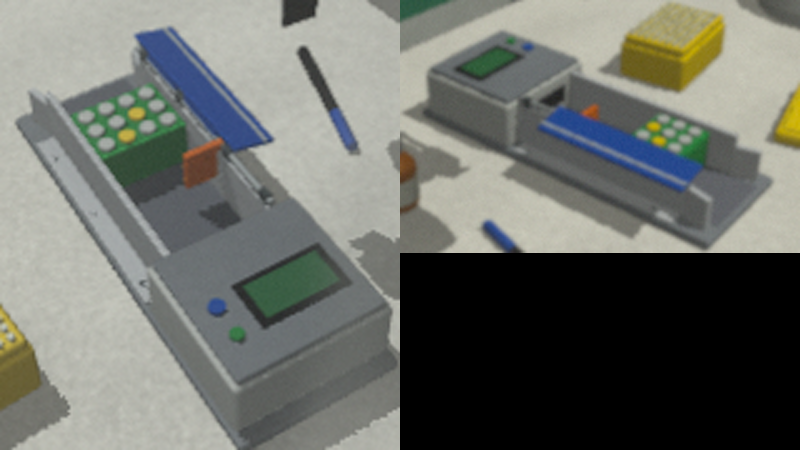

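```bash
python3 - <<'E'
from h import *
s,d=cam("scene"),cam("side")
P={}
for k,a,b in [("mouth_in",(234.4,194.4),(333.9,218.9)),("mouth_out",(248.8,191.2),(327.8,228.8)),("far_out",(288.8,235.2),(256,200.3)),("far_in",(271.2,239.2),(264.1,191.8))]:
    p,e=two(s,a,d,b); P[k]=p; print(k,p.round(1),round(e,1))
A,B=P["mouth_out"],P["far_out"]; print("len",np.linalg.norm(B-A))
u=(B-A)+(P["far_in"]-P["mouth_in"]); yaw=np.arctan2(u[1],u[0]); print("yaw",yaw)
pts={"plinth_mr":(186.8,228.8,10),"read_top_near_right":(240.8,288.8,65),"rt_far_right":(276,332.8,65),"rt_far_left":(335.2,301.6,65),"rack_top_fr":(224.8,242,50),"rack_top_fl":(254.8,226,50)}
x=np.array([np.cos(yaw),np.sin(yaw),0]);y=np.array([-x[1],x[0],0])
O=(A+B)/2+60*x-78.5*y; O[2]=0; print("origin",O.round(1))
for k,(a,b,z) in pts.items():
    q=onz(s,(a,b),z); print(k,q.round(1),"loader",[((q-O)@x).round(1),((q-O)@y).round(1)])
for k,p in P.items(): print(k,((p-O)@x).round(1),((p-O)@y).round(1))
im=viewer.read_camera("wrist"); cv2.imwrite("pics/w0.png",im[:,:,::-1])
# marker / bottle by colour, side view not needed
for uv in [(300,200),(322,238)]:
    q=onz(s,uv,5);print("marker",q.round(0),((q-O)@x).round(0),((q-O)@y).round(0))
q=onz(s,(359,269),0);print("bottle",q.round(0),((q-O)@x).round(0),((q-O)@y).round(0))
E
```

```text
mouth_in [472.7 -32.1  69.3] 4.7
mouth_out [468.7  -0.7  64.7] 12.2
far_out [628.9   9.1  63.9] 3.0
far_in [630.7 -24.3  69.1] 6.9
len 160.50361791554877
yaw 0.05504886534579101
origin [613.  -70.9   0. ]
plinth_mr [ 462.3 -139.6   10. ] loader [np.float64(-154.2), np.float64(-60.3)]
read_top_near_right [ 703.  -125.2   65. ] loader [np.float64(86.9), np.float64(-59.2)]
rt_far_right [ 806.8 -115.    65. ] loader [np.float64(191.0), np.float64(-54.8)]
rt_far_left [801.8  -1.9  65. ] loader [np.float64(192.3), np.float64(58.5)]
rack_top_fr [574.7 -98.6  50. ] loader [np.float64(-39.8), np.float64(-25.6)]
rack_top_fl [562.7 -28.4  50. ] loader [np.float64(-47.9), np.float64(45.2)]
mouth_in -138.0 46.5
mouth_out -140.2 78.0
far_out 20.2 79.0
far_in 20.2 45.5
marker [492. 121.   5.] -110.0 198.0
marker [619.  97.   5.] 15.0 167.0
bottle [722. 116.   0.] 119.0 180.0
```

View pics/w0.png

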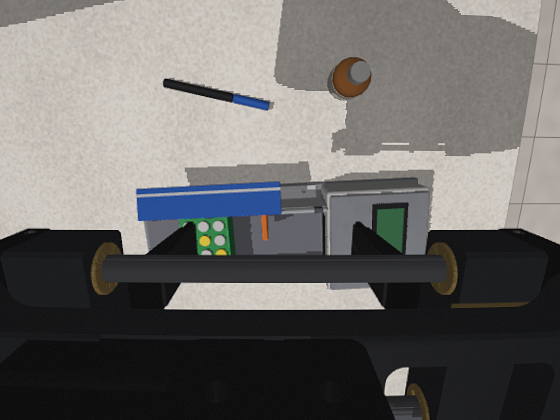

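The wrist view is near straight down. The paddle's outer edge runs from (137,190) to (280,183), and the rack's front edge is at about (234,250). I'll refine the pose from this picture.

```bash
python3 - <<'E'
from h import *
w=cam("wrist"); im=cv2.imread("pics/w0.png"); hsv=cv2.cvtColor(im,cv2.COLOR_BGR2HSV)
m=cv2.inRange(hsv,(105,140,50),(130,255,255)); c=max(cv2.findContours(m,0,2)[0],key=cv2.contourArea)
print(cv2.approxPolyDP(c,2,True)[:,0].tolist())
# outer edge: topmost blue per column
mm=np.zeros_like(m);cv2.drawContours(mm,[c],-1,255,-1)
cols=np.arange(142,277); top=np.array([np.flatnonzero(mm[:,k])[0] for k in cols])
Q=np.array([onz(w,(k,t-.5),65.7)[:2] for k,t in zip(cols,top)]); f=np.polyfit(Q[:,0],Q[:,1],1); yaw=np.arctan(f[0]); print("yaw outer",yaw,"resid",np.std(Q[:,1]-np.polyval(f,Q[:,0])))
r=np.where(mm[195:215].any(0))[0]; print("blue cols",r.min(),r.max())
xs=[np.array([np.flatnonzero(mm[k])[[0,-1]] for k in range(196,212)])]; xa=np.median(xs[0],0); 
a=onz(w,(xa[0]-.5,203),69)[:2];b=onz(w,(xa[1]+.5,203),69)[:2]; print("ends",a.round(1),b.round(1),np.linalg.norm(a-b))
x=np.array([np.cos(yaw),np.sin(yaw)]);y=np.array([-x[1],x[0]])
Ox=((a+b)/2)@x+60; Oy=(Q@y).mean()-78; O=Ox*x+Oy*y; print("O",O)
g=cv2.inRange(hsv,(45,120,40),(85,255,255)); c=[k for k in cv2.findContours(g,0,2)[0] if cv2.contourArea(k)>100]
for k in c:
    print(cv2.boundingRect(k))
for row in (225,235,245,250):
    v=np.flatnonzero(g[row,150:260])+150
    for u in (v[0]-.5,v[-1]+.5):
        q=onz(w,(u,row),50)[:2]-O; print("rack",row,u,(q@x).round(1),(q@y).round(1))
q=onz(w,(329,190),65)[:2]-O;print("reader corner",q@x,q@y); q=onz(w,(427,190),65)[:2]-O;print(q@x,q@y)
for uv in [(262,225),(268,225)]:
    q=onz(w,uv,62)[:2]-O;print("blade",q@x,q@y)
E
```

```text
[[279, 191], [137, 198], [138, 219], [280, 213]]
yaw outer 0.05143607165596756 resid 0.35041048130096425
blue cols 137 280
ends [472.9 -11.7] [631.5 -11.9] 158.67409354331204
O [615.63525073 -76.97965225]
(179, 217, 56, 38)
rack 225 179.5 -102.2 38.8
rack 225 232.5 -38.9 35.5
rack 235 195.5 -84.5 25.2
rack 235 233.5 -38.8 22.9
rack 245 196.5 -84.8 12.4
rack 245 234.5 -38.7 10.1
rack 250 196.5 -85.5 5.9
rack 250 234.5 -39.2 3.6
reader corner 73.46465563463032 75.13315072318964
183.13136244831304 69.450841820445
blade -3.106819526768809 37.61689174510721
blade 3.7588641476305478 37.255358059948676
```

```bash
python3 - <<'E'
from h import *
w=cam("wrist"); im=cv2.imread("pics/w0.png"); hsv=cv2.cvtColor(im,cv2.COLOR_BGR2HSV)
m=cv2.inRange(hsv,(105,100,40),(130,255,255))
cols=np.arange(142,277); top=np.array([180+np.flatnonzero(m[180:225,k])[0] for k in cols]); bot=np.array([180+np.flatnonzero(m[180:225,k])[-1] for k in cols])
yaw=.0515;x=np.array([np.cos(yaw),np.sin(yaw)]);y=np.array([-x[1],x[0]])
for e,z,n in ((top-.5,65.7,"outer"),(bot+.5,72,"inner")):
    Q=np.array([onz(w,(k,t),z)[:2] for k,t in zip(cols,e)]); f=np.polyfit(Q[:,0],Q[:,1],1); print(n,top[0],top[-1],np.arctan(f[0]),(Q@y).mean())
print("O along x",np.array([615.63525073,-76.97965225])@x)
s=monitor.state();print(s["eef_pos"]@[x[0],x[1],0],s["eef_pos"]@[y[0],y[1],0])
E
```

```text
outer 189 182 0.05212450376442247 -20.56671074134594
inner 189 182 0.04853355298926527 -55.7067274045212
O along x 610.8563219903891
624.0104342741606 -32.11330551013756
```

{"method": "move_arm", "body": {"moves": [0,0,0,0.1075,0,0,0,0.1075,0,0,0,0.1075,0,0,0,0.1075,0,0,0,0.1075,0,0,0,0.1075,0,0,0,0.1075,0,0,0,0.1075,0,0,0,0.1075,0,0,0,0], "claw": 64}}

```text
t: 1.4
eef_pos: [624.9, 0.0, 214.5]
tcp_rot: [-3.142, 0.0, 0.052]
ft_force: [-0.6, 1.1, -0.2]
opening: 0.671
grip_force: 0.0
```

{"method": "move_arm", "body": {"moves": [-0.225,0.062,0.12,0,-0.225,0.062,0.12,0,-0.225,0.062,0.12,0,-0.222,0.06,0.12,0,0,0,0,0,0,0,0,0]}}

```text
t: 2.15
eef_pos: [493.5, -43.8, 143.1]
tcp_rot: [3.141, -0.001, 0.053]
ft_force: [-0.3, -0.1, 0.8]
opening: 0.674
grip_force: 0.0
```

```bash
cat >> h.py <<'E'
yaw=.0515;X=np.array([np.cos(yaw),np.sin(yaw),0]);Y=np.array([-X[1],X[0],0]);OX,OY=610.5,-99.5
def L(p): return np.array([p@X-OX,p@Y-OY,p[2]]).round(1)
E
python3 - <<'E'
from h import *
s=monitor.state();print(s["t"],L(s["eef_pos"]),s["tcp_rot"],s["opening"]*95.1,s["ft_force"])
for n in ["wrist","scene"]:
    im=viewer.read_camera(n); cv2.imwrite(f"pics/{n}1.png",im[:,:,::-1])
a=cv2.imread("pics/wrist1.png");b=cv2.imread("pics/scene1.png")[170:350,160:340]
cv2.imwrite("pics/c1.png",np.hstack([cv2.resize(a,(400,300)),cv2.resize(b,(300,300),interpolation=2)]))
E
```

```text
2.15 [-119.9   30.4  143.1] [ 3.14126426e+00 -1.31665651e-03  5.31182294e-02] 64.09594323946739 [-0.2602878  -0.11649609  0.79677072]
```

View pics/c1.png

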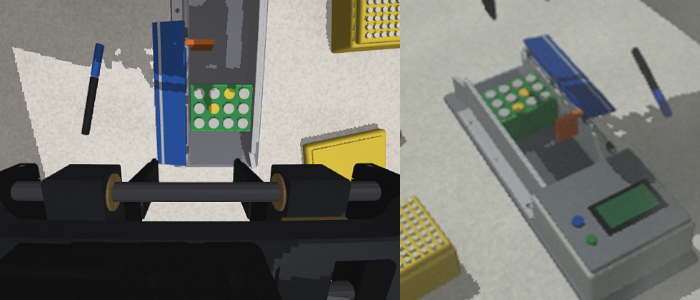

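The wrist view now shows paddle, gate and rack, with the paddle near (165,95) and the rack at (190–252, 85–132) in the half-size view. I'll measure once more from here.

```bash
python3 - <<'E'
from h import *
w=cam("wrist"); im=cv2.imread("pics/wrist1.png"); hsv=cv2.cvtColor(im,cv2.COLOR_BGR2HSV)
m=cv2.inRange(hsv,(105,100,40),(130,255,255)); m[:,:190]=0
P=[];I=[]
for r in range(40,215,5):
    v=np.flatnonzero(m[r]); P.append(L(onz(w,(v[0]-.5,r),65.7))); I.append(L(onz(w,(v[-1]+.5,r),72)))
P=np.array(P);I=np.array(I);print("outer y",P[:,1].mean(),"slope",np.polyfit(P[:,0],P[:,1],1)[0],"inner",I[:,1].mean())
v=np.flatnonzero(m[:,230]);print("paddle ends",L(onz(w,(230,v[0]-.5),69)),L(onz(w,(230,v[-1]+.5),69)))
g=cv2.inRange(hsv,(45,100,40),(85,255,255)); c=max(cv2.findContours(g,0,2)[0],key=cv2.contourArea); b=cv2.minAreaRect(c);print(cv2.boundingRect(c))
for p in cv2.boxPoints(b): print("rack",p.round(0),L(onz(w,p,50)))
o=cv2.inRange(hsv,(4,150,80),(14,255,255)); c=max(cv2.findContours(o,0,2)[0],key=cv2.contourArea); print("gate",cv2.boundingRect(c))
x0,y0,ww,h=cv2.boundingRect(c)
for p in [(x0+ww,y0),(x0+ww,y0+h)]: print(L(onz(w,p,62)))
E
```

```text
outer y 78.99428571428571 slope -0.0013143370267236444 inner 42.75714285714286
paddle ends [19.1 65.1 69. ] [-136.6   70.1   69. ]
(266, 118, 88, 66)
rack [266. 183.] [-101.6   39.    50. ]
rack [266. 118.] [-44.7  38.7  50. ]
rack [353. 118.] [-44.5 -36.5  50. ]
rack [353. 183.] [-101.5  -39.9   50. ]
gate (259, 55, 41, 13)
[ 3.2 11.2 62. ]
[-6.5 11.1 62. ]
```

{"method": "move_arm", "body": {"moves": [0,0,0.2,0,0,0,0.2,0,0,0,0.06,0,0,0,0.06,0,0,0,0.06,0,0,0,0.06,0,0,0,0.06,0,0,0,0.06,0,0,0,0.03,0,0,0,0,0]}}

```text
t: 3.5
eef_pos: [492.2, -43.5, 23.7]
tcp_rot: [-3.141, 0.001, 0.051]
ft_force: [0.3, 5.4, -3.4]
opening: 0.673
grip_force: 2.6
```

```bash
python3 - <<'E'
from h import *
s=monitor.state();print(s["t"],L(s["eef_pos"]),s["opening"]*95.1,s["ft_force"])
E
```

```text
3.5 [-121.2   30.7   23.7] 64.02485202554557 [ 0.34822466  5.42997638 -3.37120725]
```

{"method": "move_arm", "body": {"moves": [0,0.02,0,0,0,0.02,0,0,0,0.02,0,0,0,0,0,0,0,0,0,0]}}

```text
t: 4.12
eef_pos: [492.6, -52.4, 24.0]
tcp_rot: [-3.141, 0.001, 0.051]
ft_force: [-1.9, 4.5, -4.1]
opening: 0.671
grip_force: 2.4
```

```bash
python3 - <<'E'
from h import *
s=monitor.state();print(s["t"],L(s["eef_pos"]),s["opening"]*95.1,s["ft_force"])
im=viewer.read_camera("wrist"); cv2.imwrite("pics/w2.png",im[:,:,::-1])
b=viewer.read_camera("scene")[170:320,160:310,::-1];cv2.imwrite("pics/s2.png",b)
cv2.imwrite("pics/c2.png",np.hstack([cv2.resize(im[:,:,::-1],(400,300)),cv2.resize(b,(300,300),interpolation=2)]))
E
```

```text
4.125 [-121.3   21.8   24. ] 63.83882900290539 [-1.9369578   4.49248739 -4.08388146]
```

View pics/c2.png

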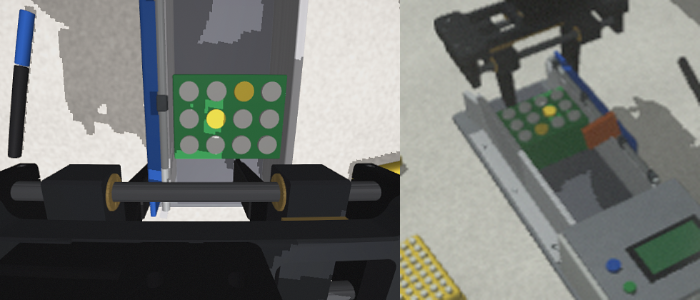

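```bash
python3 - <<'E'
from h import *
s=cam("scene"); O=OX*X+OY*Y
im=cv2.imread("pics/s2.png"); hsv=cv2.cvtColor(im,cv2.COLOR_BGR2HSV)
o=cv2.inRange(hsv,(3,130,60),(14,255,255)); c=max(cv2.findContours(o,0,2)[0],key=cv2.contourArea)
print(cv2.approxPolyDP(c,1.5,True)[:,0]+[160,170])
for t in (1.0,1.15,1.25,1.36,1.45):
    C,S=np.cos(t),np.sin(t); r=[]
    for (y,z) in [(-32,-30),(-32,0),(0,-30)]:
        r.append(O+3*X+(42.5+y*C+z*S)*Y+np.array([0,0,62-y*S+z*C]))
    print(t,proj(s,np.array(r)).round(1).tolist())
E
```

```text
[[265 226]
 [251 234]
 [255 243]
 [269 236]]
1.0 [[248.8, 242.1], [260.4, 230.7], [257.4, 248.7]]
1.15 [[249.6, 239.3], [262.4, 229.0], [256.3, 247.7]]
1.25 [[250.4, 237.4], [263.8, 227.9], [255.8, 246.9]]
1.36 [[251.5, 235.2], [265.3, 226.9], [255.3, 245.9]]
1.45 [[252.6, 233.5], [266.7, 226.1], [255.1, 245.0]]
```

Blade corners match a gate angle of about 1.38 rad, which is wide open. Next I push.

{"method": "move_arm", "body": {"moves": [0.02,0.006,0,0,0.035,0,0,0,0.035,0,0,0,0.035,0,0,0,0.035,0,0,0,0.035,0,0,0,0.035,0,0,0,0.035,0,0,0,0,0,0,0]}}

```text
t: 5.35
eef_pos: [530.7, -50.9, 24.0]
tcp_rot: [-3.14, 0.004, 0.051]
ft_force: [-9.0, 7.6, 3.5]
opening: 0.674
grip_force: 5.9
```

```bash
python3 - <<'E'
from h import *
s=monitor.state();print(s["t"],L(s["eef_pos"]),s["tcp_rot"],s["opening"]*95.1,L(s["ft_force"])+[OX,OY,0])
b=viewer.read_camera("scene")[:,:,::-1]; hsv=cv2.cvtColor(b.copy(),cv2.COLOR_BGR2HSV)
cv2.imwrite("pics/s3.png",cv2.resize(b[170:320,160:310],(600,600),interpolation=2))
o=cv2.inRange(hsv,(3,130,60),(14,255,255)); o[:200]=0;o[260:]=0;o[:,290:]=0
c=max(cv2.findContours(o,0,2)[0],key=cv2.contourArea);print(cv2.approxPolyDP(c,1.5,True)[:,0].tolist())
E
```

```text
5.35 [-83.1  21.3  24. ] [-3.14035664  0.00447826  0.05146529] 64.08754861053905 [-8.6  8.1  3.5]
[[266, 226], [252, 234], [255, 243], [269, 236]]
```

View pics/s3.png

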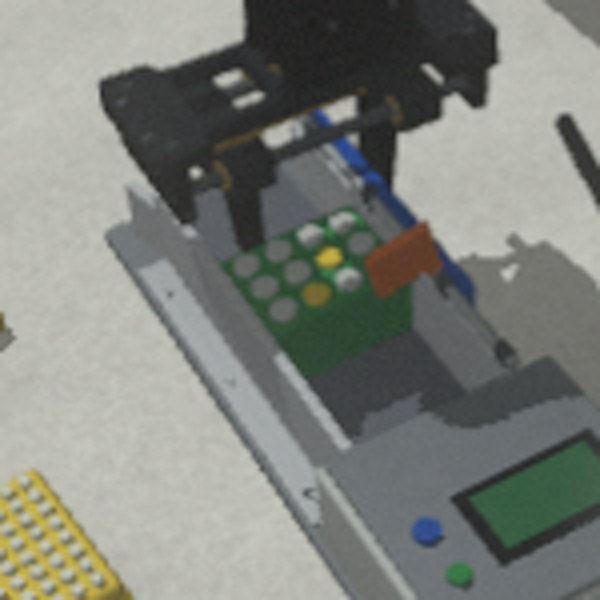

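The rack is sliding straight, with the blade clear over it (orange at (400,260)). I'll keep pushing.

{"method": "move_arm", "body": {"moves": [0.035,0,0,0,0.035,0,0,0,0.035,0,0,0,0.035,0,0,0,0.035,0,0,0,0.035,0,0,0,0.035,0,0,0,0.035,0,0,0,0.035,0,0,0,0,0,0,0]}}

```text
t: 6.65
eef_pos: [577.8, -48.4, 23.9]
tcp_rot: [-3.14, 0.005, 0.051]
ft_force: [-9.6, 6.4, 3.1]
opening: 0.675
grip_force: 6.1
```

```bash
cat > m.py <<'E'
from h import *
s=monitor.state();print(s["t"],L(s["eef_pos"]),s["opening"]*95.1,L(s["ft_force"])+[OX,OY,0])
b=viewer.read_camera("scene")[:,:,::-1]; hsv=cv2.cvtColor(b.copy(),cv2.COLOR_BGR2HSV)
cv2.imwrite("pics/s_%d.png"%(s["t"]*100),cv2.resize(b[170:320,160:310],(600,600),interpolation=2))
o=cv2.inRange(hsv,(3,130,60),(14,255,255)); o[:200]=0;o[260:]=0;o[:,290:]=0
c=max(cv2.findContours(o,0,2)[0],key=cv2.contourArea);print(cv2.approxPolyDP(c,1.5,True)[:,0].tolist())
E
python3 m.py
```

```text
6.65 [-35.9  21.4  23.9] 64.23182677956373 [-9.2  6.9  3.1]
[[266, 226], [251, 235], [255, 243], [269, 236]]
```

{"method": "move_arm", "body": {"moves": [0.035,0,0,0,0.035,0,0,0,0.035,0,0,0,0.035,0,0,0,0.035,0,0,0,0.035,0,0,0,0.015,0,0,0,0.015,0,0,0,0.01,0,0,0,0,0,0,0]}}

```text
t: 7.95
eef_pos: [614.5, -46.5, 23.9]
tcp_rot: [-3.14, 0.006, 0.051]
ft_force: [-14.5, 5.2, 5.6]
opening: 0.674
grip_force: 8.2
```

```bash
python3 m.py
```

```text
7.95 [ 0.8 21.5 23.9] 64.10209086663296 [-14.2   6.    5.6]
[[268, 233], [253, 238], [254, 242], [268, 237]]
```

{"method": "move_arm", "body": {"moves": [0.01,0,0,0,0.01,0,0,0,0,0,0,0]}}

```text
t: 8.38
eef_pos: [615.4, -46.3, 23.9]
tcp_rot: [-3.139, 0.011, 0.05]
ft_force: [-24.7, 3.0, 13.6]
opening: 0.674
grip_force: 15.1
```

```bash
python3 m.py
```

```text
8.375 [ 1.7 21.6 23.9] 64.09940341827189 [-24.5   4.3  13.6]
[[268, 233], [254, 238], [254, 242], [269, 236]]
```

```bash
python3 - <<'E'
from h import *
w=viewer.read_camera("wrist")[:,:,::-1]; s=viewer.read_camera("side")[:,:,::-1]; b=cv2.imread("pics/s_837.png")
cv2.imwrite("pics/w4.png",w);cv2.imwrite("pics/d4.png",s)
cv2.imwrite("pics/c4.png",np.hstack([cv2.resize(w,(400,300)),cv2.resize(b,(400,400))[50:350]]))
E
```

```text
(no output)
```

View pics/c4.png

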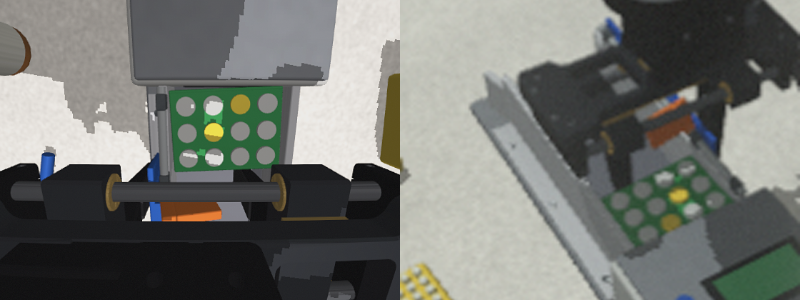

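```bash
python3 - <<'E'
from h import *
w=cam("wrist"); im=cv2.imread("pics/w4.png"); hsv=cv2.cvtColor(im,cv2.COLOR_BGR2HSV)
g=cv2.inRange(hsv,(45,100,30),(85,255,255)); c=max(cv2.findContours(g,0,2)[0],key=cv2.contourArea)
h=cv2.convexHull(c); print(cv2.boundingRect(c))
for p in cv2.approxPolyDP(h,4,True)[:,0]: print("rack",p,L(onz(w,p.astype(float),50)))
for p in [(2*133,2*82),(2*328,2*80)]: print("reader",L(onz(w,p,65)),L(onz(w,p,60)))
E
```

```text
(237, 120, 159, 121)
rack [395 121] [ 71.  -34.7  50. ]
rack [389 229] [ 17.  -36.7  50. ]
rack [347 237] [ 12.7 -15.1  50. ]
rack [245 239] [11.7 37.8 50. ]
rack [237 127] [68.2 40.2 50. ]
reader [52.5 26.1 65. ] [51.8 26.3 60. ]
reader [  55.2 -156.3   65. ] [  54.7 -163.2   60. ]
```

The rack is at about x = 41 mm but skewed about 2°, with its right front corner on the stop. I'll back off, move the lane finger a little toward the middle with the paddle still held, and press again.

{"method": "move_arm", "body": {"moves": [-0.02,0,0,0,-0.02,0,0,0,0,0,0,0]}}

```text
t: 8.9
eef_pos: [614.8, -46.5, 24.2]
tcp_rot: [-3.141, -0.001, 0.051]
ft_force: [1.2, 9.5, -2.2]
opening: 0.675
grip_force: 4.6
```

{"method": "move_arm", "body": {"moves": [0,-0.007,0,0,0,-0.007,0,0,0,-0.006,0,0,0,0,0,0], "claw": 58}}

```text
t: 9.4
eef_pos: [614.6, -43.5, 24.3]
tcp_rot: [-3.141, -0.001, 0.051]
ft_force: [0.9, 9.4, -2.2]
opening: 0.613
grip_force: 4.5
```

{"method": "move_arm", "body": {"moves": [0.01,0,0,0,0.01,0,0,0,0.01,0,0,0,0.01,0,0,0,0.008,0,0,0,0,0,0,0]}}

```text
t: 10.15
eef_pos: [615.2, -43.2, 24.3]
tcp_rot: [-3.139, 0.014, 0.05]
ft_force: [-32.3, 3.2, 22.3]
opening: 0.606
grip_force: 17.8
```

```bash
cat > r.py <<'E'
from h import *
s=monitor.state();print(s["t"],L(s["eef_pos"]),s["opening"]*95.1,L(s["ft_force"])+[OX,OY,0])
w=cam("wrist"); im=viewer.read_camera("wrist")[:,:,::-1].copy(); cv2.imwrite("pics/wr_%d.png"%(s["t"]*100),im); hsv=cv2.cvtColor(im,cv2.COLOR_BGR2HSV)
g=cv2.inRange(hsv,(45,100,30),(85,255,255)); c=max(cv2.findContours(g,0,2)[0],key=cv2.contourArea)
for p in cv2.approxPolyDP(cv2.convexHull(c),4,True)[:,0]: print("rack",p,L(onz(w,p.astype(float),50)))
E
python3 r.py; python3 m.py
```

```text
10.15 [ 1.6 24.6 24.3] 57.66235185029733 [-32.1   4.9  22.3]
rack [401 120] [ 71.5 -34.5  50. ]
rack [394 229] [ 16.8 -36.3  50. ]
rack [370 235] [ 13.6 -24.1  50. ]
rack [250 238] [12.1 38.4 50. ]
rack [244 126] [68.7 39.9 50. ]
10.2 [ 1.6 24.6 24.3] 58.03913754976359 [-32.4   5.1  21.8]
[[268, 233], [256, 237], [255, 243], [269, 236]]
```

The right corner is on the stop and the rack centre is at about 41.5–42 mm, so it's home. I'll withdraw along the chute still holding the paddle, then let go far from the blade.

{"method": "move_arm", "body": {"moves": [-0.01,0,0,0,-0.02,0,0,0,-0.04,0,0,0,-0.06,0,0,0,-0.08,0,0,0,-0.1,0,0,0,-0.1,0,0,0,-0.1,0,0,0,-0.1,0,0,0,0,0,0,0]}}

```text
t: 11.5
eef_pos: [529.9, -48.0, 24.7]
tcp_rot: [-3.141, -0.001, 0.051]
ft_force: [-1.9, 9.3, 2.1]
opening: 0.604
grip_force: 4.9
```

```bash
python3 r.py
```

```text
11.5 [-83.8  24.2  24.7] 57.444305008397926 [-1.4  9.4  2.1]
rack [412   0] [ 38.1 -36.2  50. ]
rack [410  55] [ 15.  -37.2  50. ]
rack [379  73] [  7.  -23.3  50. ]
rack [325  74] [ 6.4  1.8 50. ]
rack [246  61] [12.  38.2 50. ]
rack [243   0] [37.5 39.1 50. ]
```

{"method": "move_arm", "body": {"moves": [-0.05,-0.02,0,0,-0.05,-0.02,0,0,0,-0.02,0,0,0,-0.02,0,0,0,-0.025,0,0,0,-0.025,0,0,0,-0.025,0,0,0,-0.025,0,0,0,-0.025,0,0,0,-0.025,0,0]}}

```text
t: 12.8
eef_pos: [513.3, -14.8, 24.1]
tcp_rot: [3.142, -0.0, 0.051]
ft_force: [0.5, 0.0, -0.5]
opening: 0.609
grip_force: 0.0
```

{"method": "move_arm", "body": {"moves": [0,0,0,0,0,0,-0.1,0,0,0,-0.2,0,0,0,-0.25,0,0,0,-0.25,0,0,0,-0.25,0,0,0,0,0,0,0,0,0]}}

```text
t: 13.8
eef_pos: [512.9, -15.1, 181.8]
tcp_rot: [3.142, -0.0, 0.051]
ft_force: [-0.8, -0.5, -0.3]
opening: 0.609
grip_force: 0.0
```

```bash
python3 r.py; python3 - <<'E'
from h import *
w=cv2.imread("pics/"+sorted(__import__("os").listdir("pics"),key=lambda f:__import__("os").path.getmtime("pics/"+f))[-1])
b=viewer.read_camera("scene")[170:320,160:310,::-1]
cv2.imwrite("pics/c5.png",np.hstack([cv2.resize(w,(400,300)),cv2.resize(b,(300,300),interpolation=2)]))
E
```

```text
13.8 [-99.   58.1 181.8] 57.95212243995919 [-0.9 -0.4 -0.3]
rack [375  16] [ 70.1 -35.   50. ]
rack [373  79] [ 14.2 -36.6  50. ]
rack [358  85] [  8.6 -22.3  50. ]
rack [294  87] [ 6.5 39.8 50. ]
rack [296  17] [68.6 38.6 50. ]
```

View pics/c5.png

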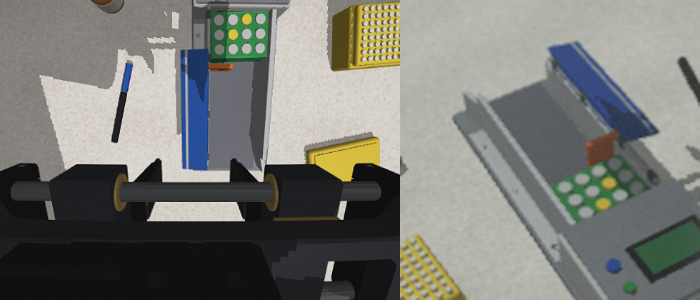

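The gate is down behind the rack with the paddle level again, the rack sits against the reader, and the bystanders haven't moved. Handing in.

```bash
python3 -c "
from cell import order; print(order.job_done())"
```

```text
the job is handed in; nothing more can be done
None
```

The rack is loaded: it sits about 41 mm past the gate plane (nominal home 43 mm) with a slight skew, the gate closed behind it, the bystander objects looked undisturbed in the last pictures, and the job is handed in. No verdict came back.

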